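# Complete the round tub of tins with two spray cans

## Robot

A 6-joint arm with a two-finger parallel gripper is mounted at the origin on the work surface. World frame = base frame: x ahead of the robot, y to its left, z up, the work surface at z = 0. Lengths are in m, angles in rad, forces in N, time in s.
With the tool pointing down it reaches from about 0.4 to 0.825 m from the base axis. Payload 7 kg.
Tool frame: the origin (TCP) lies at the very end of the fingers, on their centre line; the grasp point (between the pads) lies 19 mm behind it; y points along the fingers, x is the direction in which the jaws open and shut, and the axes are right-handed (so a half turn about y gives the same grasp; the last joint's range is limited). The gripper opens to 88 mm and grips with 3 to 60 N. Pads are 19 mm wide; open, the fingers measure 130 mm over their backs; the gripper's body (78 mm by 193 mm) begins 47 mm behind the grasp point.
Start: joints at [1.614, 0.359, 0.012, 0, -1.224, -0.288], TCP at [0.164, 0.655, 0.227] pointing down, gripper open.
Joint ranges: [-3.07, 3.07], [-1.43, 2.12], [-1.02, 1.25], [-3.03, 1.67], [-3.05, -0], [-3.03, 3.03]. Speed limits (rad/s): [2.39, 2.39, 3.01, 3.14, 3.14, 3.14].

## Interface

Orientations are given as a unit quaternion [x, y, z, w].
In Python, from rig import r gives the robot as it stands. The module is installed in compiled form; this text tells all that it offers.
- The arm moves only by the tool servo_tool, never from a script. Its argument "targets" is text: rows parted by semicolons, each of 6 numbers parted by spaces: the shift along the tool's x, y, z in m, then the turn, a rotation vector about the tool's x, y, z in degrees. In form: dx dy dz ax ay az; .... A call has 1 to 12 rows; each row is the pose to reach, as a shift and turn from the pose measured when the call began, along the tool's axes at that moment; what a row does not reach only later rows make up. A row lasts 1/10 s, in which the tool goes at most 50 mm and 8.59 degrees, less where a joint would pass 70% of its speed; a pose out of reach is approached as far as the arm can. A call with a gripper value outside its range is refused whole. "grip" is the finger opening in m, from 0 to 0.0876, set as the call begins (left out, the last holds). The fingers move at their own pace and stop on an object; the grip force is fixed at half the most. Time passes only in rows, so rows that repeat a pose let the fingers close. It gives the time, the measured TCP pose, the force and the opening at its end, in the units of the state.
- r.state(): the state, without advancing time (a new reading comes with each control period).
- r.snapshot(name): name is "scene" or "top"; returns a dict with "img" (420x560x3 uint8, red, green, blue), "intrinsics" (3x3 intrinsics, pixels), "rvec" (rotation vector, rad) and "tvec" (3), from world to camera coordinates, as OpenCV has them. Camera axes: x right, y down, z forward; pixel columns grow to the right and rows downward; lengths in m; the calibration is good to about 2 mm. A picture is of the moment at which its call begins. There is no depth.
- r.finish_job(): hands the job in, once; it reports no verdict.
The state is a dict: "time": time; "joints": joint angles; "dq": joint speeds; "joint_efforts": joint torques, N m; "position": TCP position; "tool_rot": TCP orientation; "wrist_force": force on the tool from outside, world axes, zero at the start; "moment": the same for the moment, N m; "opening": finger opening in m.
Only numpy, scipy, OpenCV 4.12 (cv2) and the standard library are available. Lean on these libraries where they do the work, as an engineer would, in place of code of your own. Each camera call takes 0.05 s, during which the arm holds its last target. There are 200 camera calls.

## Task

Pack the two blue spray cans into the two empty places of the round green tub, one in each, so that with the five low yellow tins they complete the hexagonal pattern. Both cans end standing upright on the tub's floor between the tins. Leave the red spray can standing where it is.

Things in the scene. Friction and masses are not known exactly. Their poses are not given: they have to be found in the camera images.
- blue_a_center (a point): Small spray can, blue with a blue cap and a pale band, standing upright on the bench: 48 mm in diameter, 120 mm tall, about 0.2 kg; straight sides up to 94 mm, then a 36 mm wide cap. The point is its centre, half-way up (60 mm above its foot), z up along the can. Hold it by the upper part of its sides, about 85 mm above its foot, so that the fingers stay above the tins when it is set down.
- blue_b_center (a point): Small spray can, blue with a blue cap and a pale band, standing upright on the bench: 48 mm in diameter, 120 mm tall, about 0.2 kg; straight sides up to 94 mm, then a 36 mm wide cap. The point is its centre, half-way up (60 mm above its foot), z up along the can. The same as the other blue can; either can may go into either empty place.
- tub: Fixed round green tub, 196 mm wide, wall 4, rim 35, black floor 6 mm above the bench. Origin: centre of underside. Seven places in a hexagon (centre + 6, 62 mm apart); 5 hold loose yellow tins with silver lids (52 mm wide, tops 46 mm above bench). The two empty places: +62 and -62 mm along its x axis (y = 0), about 10 mm play all round for a can, whose centre then is 66 mm above the bench.
- red: Bystander: spray can of the same size (48 mm in diameter, 120 mm tall), red with a red cap. Origin: centre of its foot, on the bench. It must stay where it stands.
Not all that is in view belongs to the job. Leave any purple look-alike of the part that bears blue_a_center alone. Leave any turquoise look-alike of the part that bears blue_b_center alone.

How it is judged:
By the outcome, as a careful person would: the job done as asked, in the order asked, and still so for the second after the job is handed in, with the robot touching nothing.
It also fails if it takes over 61 s, if anything falls off the work surface, if the arm or the gripper's body presses on something with over 40 N, if the wrist force passes 120 N, or if a joint passes its speed limit or range.

## Working session

There is one attempt and no reset: what is moved stays moved. The work goes in short steps, Python scripts to look and compute and a tool call to move; the robot and the scene stay as the last step left them, time stands still between calls to the robot, and variables do not carry over. Pictures are saved under pics/ and viewed, about 8 in all and at most 12, crops included, and the job is handed in when it is done.

Besides the shell and the picture viewer there is one more tool, called after "Emit:" in YAML: its name, and indented under it one key for each argument. servo_tool: Moves the arm, as the interface text tells. Its arguments: {"type":"object","properties":{"targets":{"type":"string"},"grip":{"type":"number"}},"required":["targets"]}

```bash
mkdir -p pics; cat > h.py <<'E'
import numpy as np, cv2
from scipy.spatial.transform import Rotation as R
from rig import r
def cam(n):
    s=r.snapshot(n); Rm=cv2.Rodrigues(np.array(s["rvec"],float))[0]
    return s["img"],np.array(s["intrinsics"]),Rm,np.array(s["tvec"],float).ravel()
def ray(c,uv,z):
    _,K,Rm,t=c; d=Rm.T@np.linalg.solve(K,[uv[0],uv[1],1]); o=-Rm.T@t
    return o+d*(z-o[2])/d[2]
def save(img,n): cv2.imwrite(f"pics/{n}.png",cv2.cvtColor(img,cv2.COLOR_RGB2BGR))
def rel(p):
    "shift in tool axes to world point p"
    s=r.state(); return R.from_quat(s["tool_rot"]).inv().apply(np.array(p)-s["position"])
E
python3 - <<'E'
from h import *
for n in("scene","top"):
    c=cam(n); save(c[0],n+"0"); print(n,-c[2].T@c[3],c[1][0,0])
s=r.state();print(s); print(R.from_quat(s["tool_rot"]).as_matrix().round(3))
E
```

```text
scene [ 1.21793035 -0.26137355  0.6097224 ] 421.4799278211303
top [ 0.42884956 -0.07889074  0.89877788] 407.4947937886009
{'time': 0.1, 'joints': array([ 1.61411066e+00,  3.59332317e-01,  1.11611041e-02, -2.96503879e-04,
       -1.22411500e+00, -2.88130517e-01]), 'dq': array([-3.12025065e-06, -2.93816401e-03,  2.65060111e-03,  9.76433294e-04,
       -2.38199665e-04, -1.06006040e-03]), 'joint_efforts': array([-1.14636037e-03, -5.84160197e+01,  2.93752617e+01,  7.01575130e+00,
        1.01533189e-02, -4.96433904e-05]), 'position': array([0.16350987, 0.65444667, 0.22571215]), 'tool_rot': array([ 0.43556533, -0.5569603 ,  0.55770343, -0.434793  ]), 'wrist_force': array([0.1280205 , 0.45502274, 1.16032172]), 'moment': array([-0.02084112,  0.01679656,  0.0050216 ]), 'opening': 0.08758757745599258}
[[-0.242 -0.     0.97 ]
 [-0.97  -0.002 -0.242]
 [ 0.002 -1.     0.   ]]
```

View pics/scene0.png

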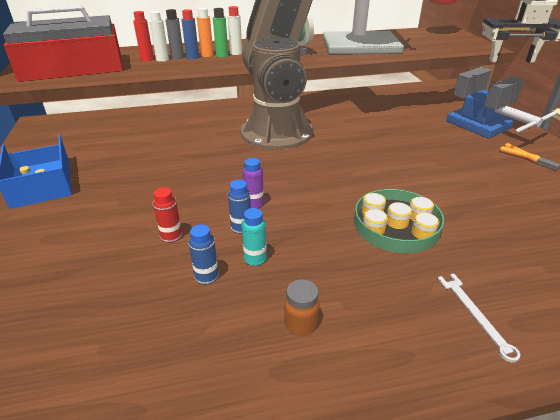

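View pics/top0.png

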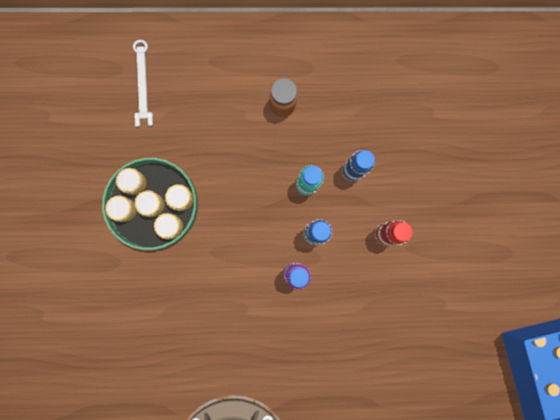

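Scene 0: the things that could be taken for the wanted cans all have blue caps.

| Can | Scene pixel | Top pixel | Choice |
|---|---|---|---|
| Blue | (204,255) | (361,162) | take |
| Blue | (239,207) | (318,232) | take |
| Turquoise | (254,238) | (310,180) | leave |
| Purple | (253,184) | (296,277) | leave |
| Red bystander | (167,215) | (400,232) | leave |

The tub is at top (150,204). Its gaps are near (165,175) and (135,233).

```bash
cat > m.py <<'E'
from h import *
def measure(show=True):
    c=cam("top"); hsv=cv2.cvtColor(c[0],cv2.COLOR_RGB2HSV)
    def blobs(m,lo,hi):
        n,l,st,ce=cv2.connectedComponentsWithStats(m.astype(np.uint8))
        return [(ce[i],st[i,4]) for i in range(1,n) if lo<st[i,4]<hi]
    H,S,V=[hsv[...,i].astype(int) for i in range(3)]
    out={}
    out["cap"]=[(uv.round(1),a,ray(c,uv,.12).round(4)) for uv,a in blobs((abs(H-108)<8)&(S>150)&(V>150),150,900) if uv[1]<300]
    out["red"]=[(uv.round(1),a,ray(c,uv,.12).round(4)) for uv,a in blobs(((H<4)|(H>175))&(S>150)&(V>150),150,900)]
    out["lid"]=[(uv.round(1),a,ray(c,uv,.046).round(4)) for uv,a in blobs((S<70)&(V>170),250,1200) if uv[0]<230 and uv[1]>140]
    g=((abs(H-72)<15)&(S>90)&(V>50)).astype(np.uint8); g[:,230:]=0
    cs,_=cv2.findContours(g,cv2.RETR_EXTERNAL,cv2.CHAIN_APPROX_NONE)
    k=max(cs,key=lambda q:cv2.boundingRect(q)[2]); P=np.array([ray(c,p[0],.035)[:2] for p in k])
    out["tub"]=[cv2.minEnclosingCircle((P*1000).astype(np.float32))]
    if show:
        for k,v in out.items():
            for b in v: print(k,*b)
    return c,out
E
python3 - <<'E'
from m import *
c,o=measure()
L=np.array([b[2][:2] for b in o["lid"]])
i=np.argmin(((L-L.mean(0))**2).sum(1)); print("centre tin",L[i])
for d in L-L[i]: print(np.degrees(np.arctan2(d[1],d[0])),np.hypot(*d))
s=cam("scene")
print(s[0][255,204],s[0][207,239])
a=cv2.resize(s[0][140:300,140:290],None,fx=3,fy=3,interpolation=cv2.INTER_CUBIC)
save(a,"crop1")
E
```

```text
red [401.5 231. ] 306 [ 0.4572 -0.3407  0.12  ]
lid [127.7 179.7] 366 [0.5793 0.2077 0.046 ]
lid [177.2 196.3] 370 [0.5424 0.1049 0.046 ]
lid [146.5 202.6] 376 [0.5305 0.1682 0.046 ]
lid [117.4 207.5] 377 [0.5213 0.2279 0.046 ]
lid [166.2 225.3] 373 [0.4822 0.1275 0.046 ]
tub (493.8861083984375, 100.01803588867188) 62.21516036987305
centre tin [0.5305 0.1682]
38.98761635109197 0.06278287983200521
-79.35302198890449 0.06440885032353862
0.0 0.0
98.76058536596686 0.060404718358750754
-139.8808325973363 0.0631615389299532
[ 61  89 133] [ 66  95 142]
```

View pics/crop1.png

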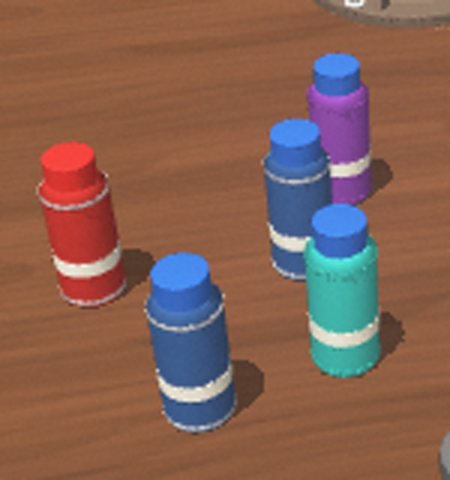

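The crop confirms it: the two dark blue cans are at scene (204,255) and (239,207). The turquoise, purple and red ones are clearly distinct. The cap and tub masks need fixing.

```bash
python3 - <<'E'
from h import *
c=cam("top"); hsv=cv2.cvtColor(c[0],cv2.COLOR_RGB2HSV)
for u,v in [(364,159),(319,231),(313,175),(298,277),(355,170)]: print(hsv[v,u])
print(hsv[204,98:112].tolist(), hsv[204,188:202].tolist())
print(hsv[152:166,150].tolist(),hsv[240:252,150].tolist())
E
```

```text
[107 144 239]
[107 142 240]
[106 143 240]
[107 145 239]
[110  84  97]
[[11, 129, 136], [11, 129, 138], [11, 137, 136], [15, 109, 138], [49, 56, 156], [69, 76, 182], [73, 98, 145], [52, 50, 117], [21, 78, 189], [19, 73, 237], [17, 30, 239], [12, 5, 234], [10, 3, 234], [15, 4, 233]] [[19, 97, 140], [20, 112, 132], [20, 147, 135], [19, 138, 120], [20, 79, 87], [68, 72, 114], [71, 86, 167], [71, 86, 151], [72, 96, 109], [50, 56, 91], [13, 117, 129], [11, 131, 144], [11, 131, 144], [12, 127, 144]]
[[12, 132, 143], [12, 130, 143], [12, 128, 141], [12, 128, 143], [11, 135, 145], [18, 90, 145], [64, 60, 175], [71, 86, 158], [71, 92, 108], [70, 90, 82], [70, 76, 77], [56, 32, 55], [30, 20, 50], [24, 19, 68]] [[25, 20, 75], [30, 14, 72], [20, 11, 72], [35, 21, 73], [30, 11, 71], [20, 21, 73], [49, 26, 79], [69, 73, 137], [71, 79, 180], [62, 62, 152], [26, 73, 98], [11, 129, 93]]
```

```bash
sed -i 's/(S>150)&(V>150),150,900) if uv\[1\]<300/(S>120)\&(V>200),150,900) if uv[1]<300/; s/S>90)&(V>50)/S>50)\&(V>135)/' m.py
python3 - <<'E'
import re
t=open('m.py').read()
a=t.index("    cs,_="); b=t.index("    if show")
t=t[:a]+'''    P=np.array([ray(c,(u,v),.035)[:2] for v,u in np.argwhere(g)])
    q=np.linalg.lstsq(np.c_[2*P,np.ones(len(P))],(P**2).sum(1),rcond=None)[0]
    out["tub"]=[(q[:2].round(4),np.sqrt(q[2]+q[0]**2+q[1]**2),len(P))]
'''+t[b:]
open('m.py','w').write(t)
E
python3 - <<'E'
from m import *
c,o=measure()
s=cam("scene"); hsv=cv2.cvtColor(s[0],cv2.COLOR_RGB2HSV)
print("scene:")
m=((abs(hsv[...,0].astype(int)-107)<8)&(hsv[...,1]>120)&(hsv[...,2]>150)).astype(np.uint8)
n,l,st,ce=cv2.connectedComponentsWithStats(m)
for i in range(1,n):
    if 60<st[i,4]<900 and 150<ce[i][1]<290 and ce[i][0]>150: print(ce[i],st[i],ray(s,ce[i],.113))
E
```

```text
cap [364.9 159.1] 238 [ 0.5993 -0.2755  0.12  ]
cap [312.5 174.6] 255 [ 0.5704 -0.1718  0.12  ]
cap [321.1 230.6] 269 [ 0.4614 -0.185   0.12  ]
cap [298.9 277.4] 268 [ 0.3737 -0.1398  0.12  ]
red [401.5 231. ] 307 [ 0.4572 -0.3407  0.12  ]
lid [127.7 179.8] 367 [0.5793 0.2077 0.046 ]
lid [177.2 196.3] 370 [0.5424 0.1049 0.046 ]
lid [146.5 202.6] 376 [0.5305 0.1682 0.046 ]
lid [117.4 207.5] 378 [0.5213 0.228  0.046 ]
lid [166.2 225.3] 373 [0.4822 0.1275 0.046 ]
tub [0.531  0.1662] 0.09525638957682606 580
scene:
[251.4        164.35294118] [245 158  15  14 170] [ 0.38063028 -0.13950065  0.113     ]
[237.20754717 188.98113208] [230 180  17  20 265] [ 0.47463734 -0.18599378  0.113     ]
[252.16917293 216.28571429] [244 208  18  18 266] [ 0.57530531 -0.17122688  0.113     ]
[198.95800525 235.85564304] [190 224  20  25 381] [ 0.61153941 -0.27600111  0.113     ]
```

Emit:
servo_tool:
  targets: "0.016 0 0.013 0 0 0; 0.04 0 0.032 0 0 0; 0.072 0 0.058 0 0 0; 0.106 0 0.086 0 0 0; 0.14 0 0.114 0 0 0; 0.176 0 0.143 0 0 0; 0.212 0 0.172 0 0 0; 0.248 0 0.201 0 0 0; 0.284 0 0.231 0 0 0; 0.32 0 0.26 0 0 0; 0.35 0 0.284 0 0 0; 0.37 0 0.3 0 0 0"
  grip: 0.0876

```text
time: 1.55
position: [0.3654, 0.2208, 0.2269]
tool_rot: [-0.435, 0.558, -0.558, 0.435]
wrist_force: [0.4, 0.4, -0.3]
opening: 0.0877
```

```bash
python3 -c "
from h import *
print(rel([.599,-.2755,.2257]).round(4),r.state()['joints'].round(2))"
```

```text
[0.4246 0.0011 0.3474] [ 1.01 -0.07 -0.5   0.   -1.14  0.32]
```

Emit:
servo_tool:
  targets: "0.02 0 0.016 0 0 0; 0.055 0 0.045 0 0 0; 0.093 0 0.076 0 0 0; 0.131 0 0.107 0 0 0; 0.169 0 0.138 0 0 0; 0.207 0 0.169 0 0 0; 0.245 0 0.2 0 0 0; 0.283 0 0.231 0 0 0; 0.321 0 0.262 0 0 0; 0.359 0 0.293 0 0 0; 0.395 0 0.323 0 0 0; 0.425 0.001 0.347 0 0 0"

```text
time: 2.75
position: [0.5992, -0.2784, 0.2255]
tool_rot: [0.435, -0.558, 0.558, -0.435]
wrist_force: [0.7, 0.6, 0.8]
opening: 0.088
```

Emit:
servo_tool:
  targets: "0 0 0 0 0 0; 0 0 0 0 0 0"

```text
time: 2.95
position: [0.5989, -0.2794, 0.2244]
tool_rot: [-0.434, 0.559, -0.558, 0.434]
wrist_force: [0.6, 0.7, 0.9]
opening: 0.0876
```

```bash
python3 - <<'E'
from h import *
print(rel([.599,-.2755,.066]).round(4),r.state()['position'])
s=cam("scene");save(cv2.resize(s[0][20:300,80:400],None,fx=2,fy=2),"above_a")
E
```

```text
[-0.0038  0.1584 -0.0007] [ 0.59888767 -0.27944054  0.22443468]
```

View pics/above_a.png

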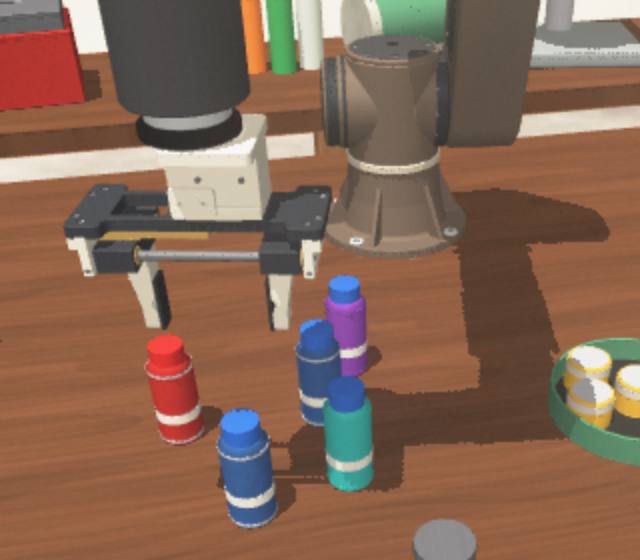

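The gripper is above the front blue can (crop (245,470)), and its fingers are at crop (158,325) and (280,325). I'll descend next.

Emit:
servo_tool:
  targets: "-0.002 0.01 0 0 0 0; -0.004 0.03 0 0 0 0; -0.004 0.05 0 0 0 0; -0.004 0.07 0 0 0 0; -0.004 0.088 0 0 0 0; -0.004 0.104 0 0 0 0; -0.004 0.12 0 0 0 0; -0.004 0.135 0 0 0 0; -0.004 0.148 0 0 0 0; -0.004 0.156 0 0 0 0; -0.004 0.158 0 0 0 0; -0.004 0.158 0 0 0 0"

```text
time: 4.2
position: [0.5998, -0.2745, 0.067]
tool_rot: [-0.435, 0.558, -0.558, 0.434]
wrist_force: [-0.6, 0.2, 0.5]
opening: 0.0877
```

```bash
python3 - <<'E'
from h import *
print(rel([.599,-.2755,.066]).round(4))
s=cam("scene");save(cv2.resize(s[0][120:300,110:310],None,fx=3,fy=3),"at_a")
E
```

```text
[ 0.0012  0.001  -0.0005]
```

View pics/at_a.png

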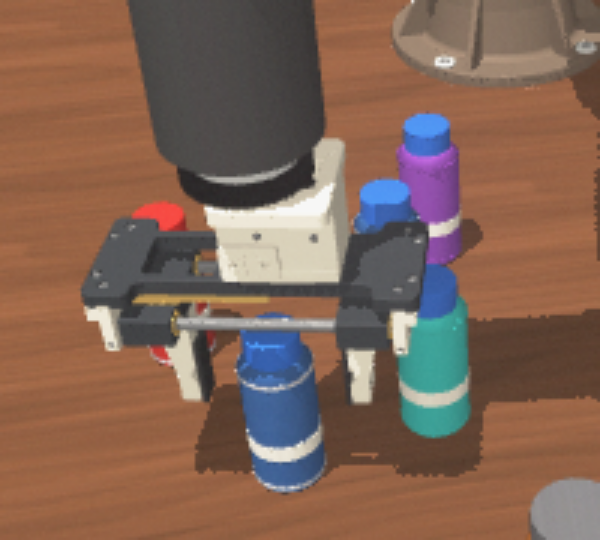

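At-A crop: the can axis (281,394) lies midway between the finger inner edges (212 and 347) and level with the fingertips. I'll close and lift.

Emit:
servo_tool:
  targets: "0 0 0 0 0 0; 0 0 0 0 0 0; 0 0 0 0 0 0; 0 0 0 0 0 0; 0 0 0 0 0 0; 0 0 0 0 0 0; 0 0 0 0 0 0; 0 0 0 0 0 0; 0 0 0 0 0 0; 0 0 0 0 0 0"
  grip: 0.03

```text
time: 5.25
position: [0.6001, -0.2747, 0.0675]
tool_rot: [-0.434, 0.558, -0.558, 0.435]
wrist_force: [-0.4, -0.4, 1.1]
opening: 0.0472
```

Emit:
servo_tool:
  targets: "0 -0.004 0 0 0 0; 0 -0.012 0 0 0 0; 0 -0.024 0 0 0 0; 0 -0.039 0 0 0 0; 0 -0.055 0 0 0 0; 0 -0.071 0 0 0 0; 0 -0.087 0 0 0 0; 0 -0.103 0 0 0 0; 0 -0.119 0 0 0 0; 0 -0.132 0 0 0 0; 0 -0.14 0 0 0 0; 0 -0.145 0 0 0 0"

```text
time: 6.45
position: [0.6002, -0.2747, 0.2136]
tool_rot: [0.434, -0.558, 0.558, -0.435]
wrist_force: [-0.3, 0.9, -2.1]
opening: 0.0469
```

```bash
python3 - <<'E'
from h import *
print(rel([.589,.145,.215]).round(4))
E
```

```text
[-0.4042 -0.0013 -0.1137]
```

Emit:
servo_tool:
  targets: "-0.007 -0.001 -0.002 0 0 0; -0.025 -0.001 -0.007 0 0 0; -0.05 -0.001 -0.014 0 0 0; -0.08 -0.001 -0.022 0 0 0; -0.11 -0.001 -0.031 0 0 0; -0.14 -0.001 -0.039 0 0 0; -0.17 -0.001 -0.048 0 0 0; -0.2 -0.001 -0.056 0 0 0; -0.23 -0.001 -0.065 0 0 0; -0.26 -0.001 -0.073 0 0 0; -0.285 -0.001 -0.08 0 0 0; -0.3 -0.001 -0.084 0 0 0"

```text
time: 7.65
position: [0.5913, 0.0394, 0.2141]
tool_rot: [0.435, -0.557, 0.558, -0.435]
wrist_force: [-0.1, -0.8, -1.4]
opening: 0.0473
```

Emit:
servo_tool:
  targets: "-0.01 0 -0.003 0 0 0; -0.025 0 -0.007 0 0 0; -0.045 0 -0.013 0 0 0; -0.065 0 -0.018 0 0 0; -0.083 0 -0.024 0 0 0; -0.096 0 -0.028 0 0 0; -0.102 0 -0.029 0 0 0; -0.102 0 -0.029 0 0 0; -0.102 0 -0.029 0 0 0"

```text
time: 8.55
position: [0.588, 0.145, 0.214]
tool_rot: [0.435, -0.558, 0.558, -0.435]
wrist_force: [0.4, 0.7, -2.6]
opening: 0.0475
```

```bash
python3 - <<'E'
from h import *
print(rel([.589,.145,.12]).round(4),r.state()['position'],r.state()['opening'])
s=cam("scene");save(cv2.resize(s[0][40:260,320:480],None,fx=3,fy=2.7),"over1")
c=cam("top");save(cv2.resize(c[0][120:280,60:260],None,fx=3,fy=3),"over1t")
E
```

```text
[-0.0003  0.094   0.001 ] [0.58797326 0.14496029 0.21398331] 0.047503472970842675
```

View pics/over1.png

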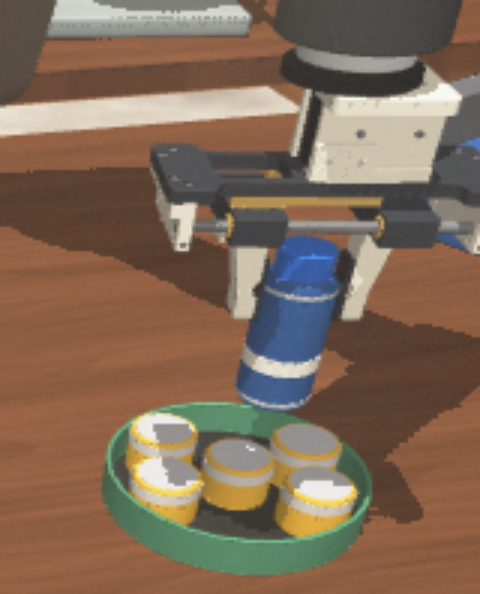

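Over-tub crop: the can is held upright (same lean as the fingers, due to perspective) over the front gap. I'll check its offset in the hand with the projected foot and shoulder circles.

```bash
cat > chk.py <<'E'
from h import *
def check(foot):
    p=r.state()["position"]; c=cam("scene"); hsv=cv2.cvtColor(c[0],cv2.COLOR_RGB2HSV).astype(int)
    pr=lambda P:cv2.projectPoints(np.array(P,float),cv2.Rodrigues(c[2])[0],c[3],c[1],None)[0].reshape(-1,2)
    a=np.linspace(0,2*np.pi,73); F=pr(np.c_[p[0]+.024*np.cos(a),p[1]+.024*np.sin(a),0*a+p[2]-foot])
    x0,y1=int(F[:,0].min()),int(F[:,1].max())
    m=(abs(hsv[...,0]-108)<9)&(hsv[...,1]>60)&(hsv[...,2]>40)
    m[:, :x0-20]=0; m[:,x0+65:]=0; m[y1+12:]=0; m[:y1-70]=0
    q=np.argwhere(m); print("pred foot cols",F[:,0].min(),F[:,0].max(),"bottom",F[:,1].max())
    b=q[q[:,0]>q[:,0].max()-9]; print("obs foot cols",b[:,1].min(),b[:,1].max()+1,"bottom",q[:,0].max()+1)
    print("px per m x:",(pr([p+[.01,0,0]])-pr([p]))*100,"y:",(pr([p+[0,.01,0]])-pr([p]))*100,"z:",(pr([p+[0,0,.01]])-pr([p]))*100)
E
python3 -c "
from chk import *
check(.067)"
```

```text
pred foot cols 396.7806930419598 421.6795943629194 bottom 191.72862106590915
obs foot cols 400 423 bottom 193
px per m x: [[252.22067715 256.32741355]] y: [[485.11885862 -58.65974768]] z: [[ 102.09580712 -467.95178145]]
```

Emit:
servo_tool:
  targets: "0.001 0.01 -0.002 0 0 0; 0.001 0.025 -0.003 0 0 0; 0.001 0.04 -0.003 0 0 0; 0.001 0.055 -0.003 0 0 0; 0.001 0.068 -0.003 0 0 0; 0.001 0.08 -0.003 0 0 0; 0.001 0.088 -0.003 0 0 0; 0.001 0.09 -0.003 0 0 0; 0.001 0.09 -0.003 0 0 0"

```text
time: 9.6
position: [0.585, 0.1445, 0.124]
tool_rot: [0.435, -0.558, 0.558, -0.435]
wrist_force: [0.0, -0.3, -1.3]
opening: 0.0473
```

```bash
python3 - <<'E'
from chk import *
check(.067)
print(rel([.588,.145,.075]).round(4),r.state()['position'])
E
```

```text
pred foot cols 389.0711533372253 412.31500616374535 bottom 226.84033495874976
obs foot cols 391 414 bottom 227
px per m x: [[226.79864474 274.69753439]] y: [[455.03000061 -62.34883095]] z: [[  88.7030524  -409.74424764]]
[-0.0011  0.0494  0.0026] [0.58520996 0.14458325 0.1244346 ]
```

Emit:
servo_tool:
  targets: "0.001 0.008 0.001 0 0 0; 0.001 0.018 0.001 0 0 0; 0.001 0.028 0.001 0 0 0; 0.001 0.036 0.001 0 0 0; 0.001 0.042 0.001 0 0 0; 0.001 0.046 0.001 0 0 0; 0.001 0.047 0.001 0 0 0; 0.001 0.047 0.001 0 0 0"

```text
time: 10.45
position: [0.5861, 0.1434, 0.0774]
tool_rot: [0.435, -0.557, 0.558, -0.435]
wrist_force: [0.0, -0.1, -1.6]
opening: 0.0475
```

```bash
python3 - <<'E'
from chk import *
s=r.state();print(s['position'],s['wrist_force'],s['moment'])
c=cam("scene");save(cv2.resize(c[0][120:260,330:470],None,fx=4,fy=4),"low1")
E
```

```text
[0.58605014 0.14340988 0.07740872] [ 0.01566948 -0.1449313  -1.64627308] [0.00385286 0.00717094 0.04314552]
```

View pics/low1.png

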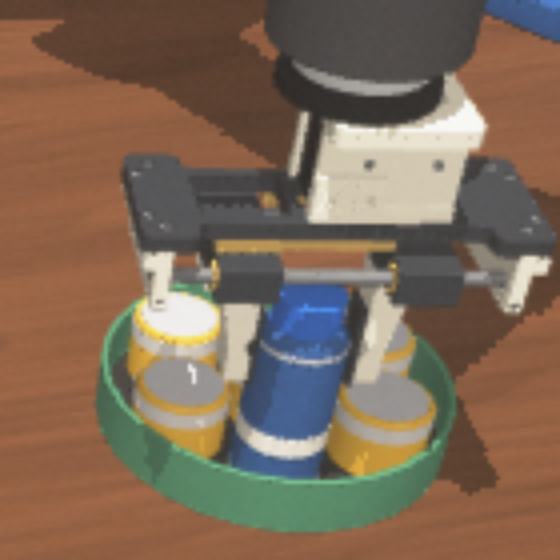

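Low-1 crop: the can (285,400) is between the two front tins and clear of the rim, about 4 mm above the floor. I'll lower it to contact.

Emit:
servo_tool:
  targets: "0 0.001 0 0 0 0; 0 0.002 0 0 0 0; 0 0.003 0 0 0 0; 0 0.0035 0 0 0 0; 0 0.004 0 0 0 0; 0 0.004 0 0 0 0"

```text
time: 11.1
position: [0.5862, 0.1435, 0.0736]
tool_rot: [0.434, -0.557, 0.558, -0.435]
wrist_force: [0.5, -0.2, -1.2]
opening: 0.0475
```

Emit:
servo_tool:
  targets: "0 0.0005 0 0 0 0; 0 0.001 0 0 0 0; 0 0.0015 0 0 0 0; 0 0.0015 0 0 0 0"

```text
time: 11.5
position: [0.5866, 0.1434, 0.0734]
tool_rot: [0.434, -0.557, 0.558, -0.436]
wrist_force: [-3.2, -1.8, 9.1]
opening: 0.0471
```

Contact (+9 N). I'll release and retreat up.

Emit:
servo_tool:
  targets: "0 -0.0005 0 0 0 0; 0 -0.0005 0 0 0 0; 0 -0.0005 0 0 0 0; 0 -0.0005 0 0 0 0; 0 -0.0005 0 0 0 0; 0 -0.0005 0 0 0 0; 0 -0.0005 0 0 0 0"
  grip: 0.08

```text
time: 12.2
position: [0.5865, 0.1434, 0.0738]
tool_rot: [0.434, -0.557, 0.558, -0.436]
wrist_force: [0.6, 0.2, 0.6]
opening: 0.0797
```

Emit:
servo_tool:
  targets: "0 -0.005 0 0 0 0; 0 -0.015 0 0 0 0; 0 -0.03 0 0 0 0; 0 -0.05 0 0 0 0; 0 -0.07 0 0 0 0; 0 -0.09 0 0 0 0; 0 -0.11 0 0 0 0; 0 -0.13 0 0 0 0; 0 -0.14 0 0 0 0; 0 -0.145 0 0 0 0; 0 -0.147 0 0 0 0"
  grip: 0.0876

```text
time: 13.3
position: [0.5861, 0.1434, 0.2211]
tool_rot: [0.434, -0.557, 0.558, -0.436]
wrist_force: [0.4, -0.3, 0.2]
opening: 0.0877
```

```bash
python3 - <<'E'
from h import *
print(rel([.4615,-.185,.22]).round(4),r.state()['position'],r.state()['opening'])
E
```

```text
[ 0.3488  0.0006 -0.041 ] [0.5861425  0.14335089 0.22105732] 0.08766090673227396
```

Emit:
servo_tool:
  targets: "0.01 0 -0.001 0 0 0; 0.035 0 -0.004 0 0 0; 0.07 0 -0.008 0 0 0; 0.108 0 -0.013 0 0 0; 0.146 0 -0.017 0 0 0; 0.184 0 -0.022 0 0 0; 0.222 0 -0.026 0 0 0; 0.26 0 -0.031 0 0 0; 0.295 0 -0.035 0 0 0; 0.325 0 -0.038 0 0 0; 0.345 0 -0.041 0 0 0; 0.349 0 -0.041 0 0 0"

```text
time: 14.5
position: [0.4589, -0.1874, 0.22]
tool_rot: [0.434, -0.558, 0.558, -0.434]
wrist_force: [0.3, 0.4, -0.8]
opening: 0.0871
```

Emit:
servo_tool:
  targets: "0 0 0 0 0 0; 0 0 0 0 0 0"

```text
time: 14.7
position: [0.4582, -0.1875, 0.2195]
tool_rot: [-0.434, 0.558, -0.558, 0.434]
wrist_force: [0.3, 0.9, 0.4]
opening: 0.0879
```

```bash
python3 - <<'E'
from m import *
print(rel([.4615,-.185,.066]).round(4),r.state()['position'])
s=cam("scene");save(cv2.resize(s[0][120:280,140:460],None,fx=2.4,fy=2.4),"above_b")
E
```

```text
[-0.0031  0.1536  0.0026] [ 0.45821005 -0.18750612  0.21954823]
```

View pics/above_b.png

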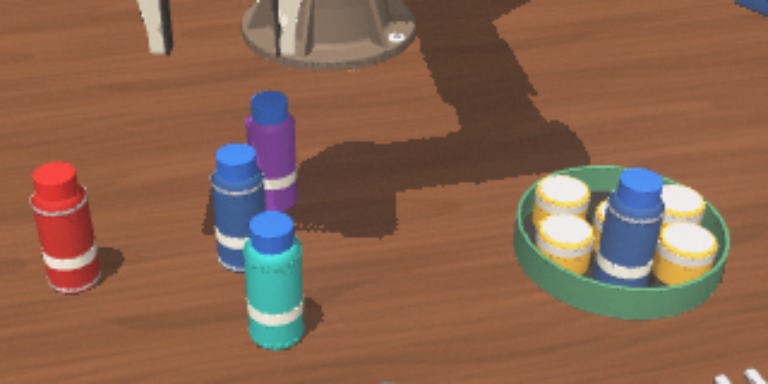

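Above-B crop: the first can stands in the tub at (635,225), and the second blue can is at (237,210) between red and purple/turquoise. I'll descend onto it.

Emit:
servo_tool:
  targets: "-0.002 0.01 0.003 0 0 0; -0.003 0.03 0.004 0 0 0; -0.003 0.05 0.004 0 0 0; -0.003 0.07 0.004 0 0 0; -0.003 0.088 0.004 0 0 0; -0.003 0.104 0.004 0 0 0; -0.003 0.12 0.004 0 0 0; -0.003 0.135 0.004 0 0 0; -0.003 0.146 0.004 0 0 0; -0.003 0.151 0.004 0 0 0; -0.003 0.153 0.004 0 0 0; -0.003 0.153 0.004 0 0 0"

```text
time: 15.95
position: [0.4635, -0.185, 0.0668]
tool_rot: [-0.434, 0.558, -0.558, 0.435]
wrist_force: [-0.4, -0.3, -0.3]
opening: 0.088
```

```bash
python3 - <<'E'
from h import *
print(rel([.4625,-.185,.066]).round(4))
s=cam("scene");save(cv2.resize(s[0][90:290,140:340],None,fx=3,fy=3),"at_b")
E
```

```text
[ 0.0002  0.0008 -0.001 ]
```

View pics/at_b.png

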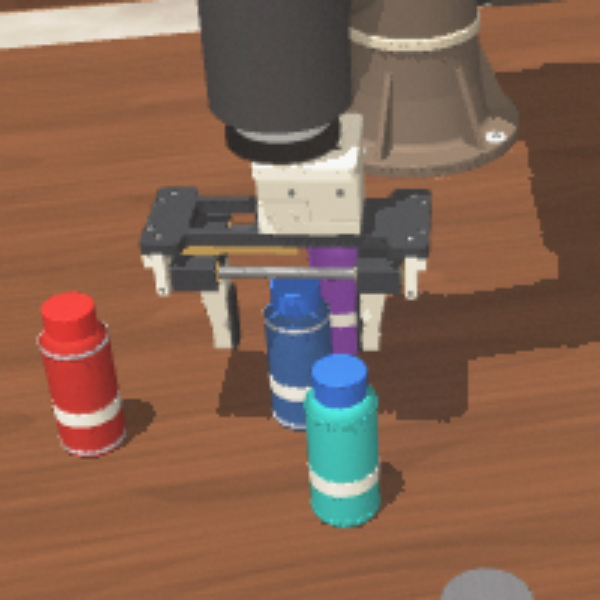

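At-B crop: the can axis (297,350) is between the finger inner edges (238 and 360), with purple behind the pads' line and clear. I'll close and lift.

Emit:
servo_tool:
  targets: "0 0 0 0 0 0; 0 0 0 0 0 0; 0 0 0 0 0 0; 0 0 0 0 0 0; 0 0 0 0 0 0; 0 0 0 0 0 0; 0 0 0 0 0 0; 0 0 0 0 0 0; 0 0 0 0 0 0; 0 0 0 0 0 0"
  grip: 0.03

```text
time: 17.0
position: [0.4637, -0.1852, 0.0671]
tool_rot: [0.434, -0.558, 0.558, -0.435]
wrist_force: [0.4, -0.6, 1.7]
opening: 0.0473
```

Emit:
servo_tool:
  targets: "0 -0.004 0 0 0 0; 0 -0.012 0 0 0 0; 0 -0.024 0 0 0 0; 0 -0.039 0 0 0 0; 0 -0.055 0 0 0 0; 0 -0.071 0 0 0 0; 0 -0.087 0 0 0 0; 0 -0.103 0 0 0 0; 0 -0.119 0 0 0 0; 0 -0.132 0 0 0 0; 0 -0.14 0 0 0 0; 0 -0.145 0 0 0 0"

```text
time: 18.2
position: [0.4637, -0.1852, 0.2134]
tool_rot: [0.433, -0.558, 0.558, -0.435]
wrist_force: [-0.2, 0.7, -0.5]
opening: 0.0475
```

```bash
python3 - <<'E'
from m import *
measure()
print(rel([.473,.187,.213]).round(4))
E
```

```text
Traceback (most recent call last):
  File "m.py", line 14, in measure
    q=np.linalg.lstsq(np.c_[2*P,np.ones(len(P))],(P**2).sum(1),rcond=None)[0]
                                                 ~~~~~~~~~~^^^
numpy.exceptions.AxisError: axis 1 is out of bounds for array of dimension 1
```

Emit:
servo_tool:
  targets: "-0.007 0 -0.002 0 0 0; -0.025 0 -0.006 0 0 0; -0.05 0 -0.011 0 0 0; -0.08 0 -0.018 0 0 0; -0.11 0 -0.025 0 0 0; -0.14 0 -0.031 0 0 0; -0.17 0 -0.038 0 0 0; -0.2 0 -0.045 0 0 0; -0.23 0 -0.051 0 0 0; -0.26 0 -0.058 0 0 0; -0.285 0 -0.064 0 0 0; -0.3 0 -0.067 0 0 0"

```text
time: 19.45
position: [0.4721, 0.1238, 0.2131]
tool_rot: [0.434, -0.557, 0.558, -0.435]
wrist_force: [-0.4, -0.1, -1.3]
opening: 0.0477
```

Emit:
servo_tool:
  targets: "-0.01 0 -0.002 0 0 0; -0.025 0 -0.006 0 0 0; -0.042 0 -0.009 0 0 0; -0.053 0 -0.012 0 0 0; -0.06 0 -0.014 0 0 0; -0.063 0 -0.014 0 0 0; -0.063 0 -0.014 0 0 0; -0.063 0 -0.014 0 0 0"

```text
time: 20.25
position: [0.4738, 0.188, 0.2131]
tool_rot: [0.434, -0.557, 0.558, -0.435]
wrist_force: [0.3, 0.2, -1.0]
opening: 0.0477
```

```bash
python3 - <<'E'
from chk import *
check(.067)
print(rel([.473,.187,.124]).round(4),r.state()['position'],r.state()['opening'])
E
```

```text
pred foot cols 392.2819335068978 414.5382818472591 bottom 160.80398732169397
obs foot cols 394 416 bottom 161
px per m x: [[218.66625182 203.88211718]] y: [[433.87664477 -47.10757023]] z: [[  86.38466847 -435.54609665]]
[ 0.0011  0.0891 -0.0008] [0.47384124 0.18791428 0.21313444] 0.047550259619459606
```

Emit:
servo_tool:
  targets: "0.001 0.01 0 0 0 0; 0.001 0.025 0 0 0 0; 0.001 0.04 0 0 0 0; 0.001 0.055 0 0 0 0; 0.001 0.068 0 0 0 0; 0.001 0.08 0 0 0 0; 0.001 0.088 0 0 0 0; 0.001 0.09 0 0 0 0; 0.001 0.09 0 0 0 0"

```text
time: 21.2
position: [0.4738, 0.1868, 0.123]
tool_rot: [0.434, -0.557, 0.558, -0.435]
wrist_force: [0.4, -0.4, -1.7]
opening: 0.0475
```

```bash
python3 - <<'E'
from chk import *
print(rel([.473,.187,.077]).round(4))
c=cam("scene");save(cv2.resize(c[0][110:260,330:480],None,fx=4,fy=4),"low2")
E
```

```text
[ 0.      0.046  -0.0009]
```

View pics/low2.png

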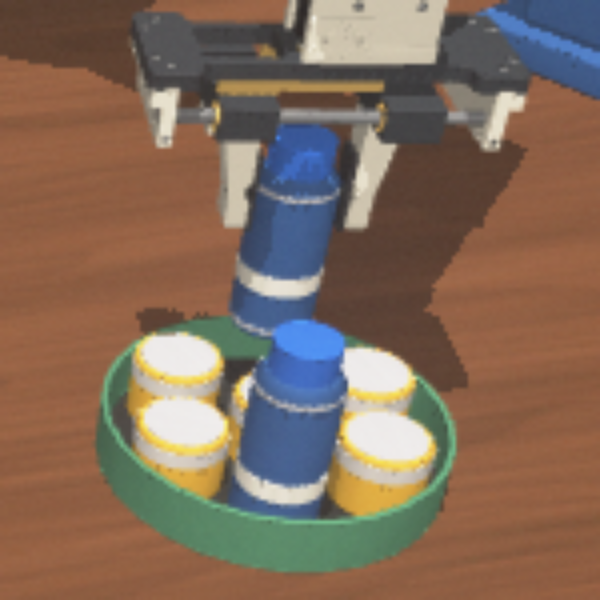

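Low-2 crop: the second can (foot at (268,330)) is above the rear gap, with slightly less room to the left tin (edge 222). I'll shift about 2 mm in +y and lower.

Emit:
servo_tool:
  targets: "-0.002 0.006 -0.001 0 0 0; -0.002 0.014 -0.001 0 0 0; -0.002 0.022 -0.001 0 0 0; -0.002 0.03 -0.001 0 0 0; -0.002 0.037 -0.001 0 0 0; -0.002 0.042 -0.001 0 0 0; -0.002 0.045 -0.001 0 0 0; -0.002 0.046 -0.001 0 0 0; -0.002 0.046 -0.001 0 0 0"

```text
time: 22.15
position: [0.4737, 0.1892, 0.0774]
tool_rot: [0.434, -0.557, 0.558, -0.435]
wrist_force: [0.3, -0.1, -1.5]
opening: 0.0475
```

Emit:
servo_tool:
  targets: "0 0.001 0 0 0 0; 0 0.002 0 0 0 0; 0 0.003 0 0 0 0; 0 0.0035 0 0 0 0; 0 0.0035 0 0 0 0"

```text
time: 22.65
position: [0.4737, 0.1892, 0.0738]
tool_rot: [0.434, -0.557, 0.558, -0.435]
wrist_force: [-0.8, 0.1, -1.4]
opening: 0.0477
```

Emit:
servo_tool:
  targets: "0 0.0005 0 0 0 0; 0 0.001 0 0 0 0; 0 0.0015 0 0 0 0; 0 0.0015 0 0 0 0"

```text
time: 23.05
position: [0.4739, 0.1893, 0.0731]
tool_rot: [0.434, -0.557, 0.558, -0.435]
wrist_force: [-3.2, -1.3, 6.9]
opening: 0.0475
```

Contact at the same height as the first can. I'll release, retreat, and back off.

Emit:
servo_tool:
  targets: "0 -0.0005 0 0 0 0; 0 -0.0005 0 0 0 0; 0 -0.0005 0 0 0 0; 0 -0.0005 0 0 0 0; 0 -0.0005 0 0 0 0; 0 -0.0005 0 0 0 0; 0 -0.0005 0 0 0 0"
  grip: 0.08

```text
time: 23.75
position: [0.4739, 0.1892, 0.0735]
tool_rot: [0.434, -0.557, 0.558, -0.435]
wrist_force: [-0.2, 0.6, 0.5]
opening: 0.0798
```

Emit:
servo_tool:
  targets: "0 -0.005 0 0 0 0; 0 -0.015 0 0 0 0; 0 -0.03 0 0 0 0; 0 -0.05 0 0 0 0; 0 -0.07 0 0 0 0; 0 -0.09 0 0 0 0; 0 -0.11 0 0 0 0; 0 -0.13 0 0 0 0; 0 -0.145 0 0 0 0; 0 -0.155 0 0 0 0; 0 -0.157 0 0 0 0"

```text
time: 24.85
position: [0.474, 0.1896, 0.2323]
tool_rot: [0.433, -0.557, 0.558, -0.436]
wrist_force: [0.1, 0.4, 0.1]
opening: 0.0797
```

Emit:
servo_tool:
  targets: "-0.01 0 0 0 0 0; -0.03 0 0 0 0 0; -0.06 0 0 0 0 0; -0.1 0 0 0 0 0; -0.14 0 0 0 0 0; -0.18 0 0 0 0 0; -0.22 0 0 0 0 0; -0.25 0 0 0 0 0; -0.27 0 0 0 0 0; -0.28 0 0 0 0 0; -0.28 0 0 0 0 0; -0.28 0 0 0 0 0"

```text
time: 26.05
position: [0.542, 0.4609, 0.2322]
tool_rot: [0.433, -0.557, 0.558, -0.436]
wrist_force: [0.4, -0.1, -0.0]
opening: 0.0804
```

```bash
python3 - <<'E'
from m import *
c,o=measure()
s=cam("scene")
a=cv2.resize(s[0][130:270,140:460],None,fx=2,fy=2); b=cv2.resize(c[0][140:270,80:420],(640,245))
save(np.vstack([a,b]),"final")
E
```

```text
cap [148.5 168.3] 262 [0.5878 0.1435 0.12  ]
cap [312.5 174.6] 256 [ 0.5703 -0.1718  0.12  ]
cap [122.6 229. ] 275 [0.4723 0.1911 0.12  ]
cap [298.9 277.4] 268 [ 0.3737 -0.1398  0.12  ]
red [401.4 231. ] 315 [ 0.4572 -0.3405  0.12  ]
lid [127.6 179.8] 365 [0.5793 0.2078 0.046 ]
lid [177.2 196.3] 370 [0.5424 0.1049 0.046 ]
lid [146.6 202.5] 374 [0.5306 0.1682 0.046 ]
lid [117.4 207.5] 377 [0.5213 0.2279 0.046 ]
lid [166.2 225.3] 373 [0.4822 0.1275 0.046 ]
tub [0.5311 0.1662] 0.09527528999099036 500
```

View pics/final.png

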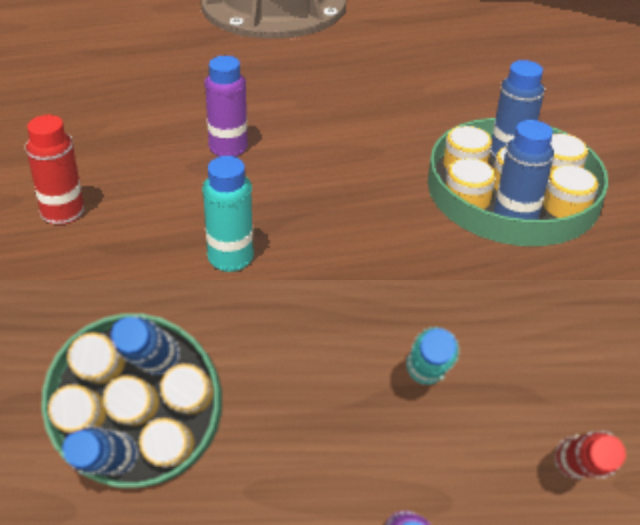

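Final picture: both blue cans stand upright in the tub (caps at (525,75) and (533,138)). The tins, red, turquoise and purple have not moved. I'll hand it in.

```bash
python3 -c "
from rig import r
print(r.finish_job())"
```

```text
the job is handed in; nothing more can be done
None
```

Both blue spray cans now stand upright on the tub's floor, one in each empty place, and I handed the job in at about 26 s of the 61 s allowed. No verdict was reported.

- **Placing:** each can was gripped about 85 mm above its foot and lowered until it touched the floor, with 7–9 N of contact force. I then released it and moved the gripper clear.
- **Last check, top camera:** the caps are at (0.588, 0.144) and (0.472, 0.191), within about 4 mm of the target centres, where there is 10 mm of play.
- **Everything else:** the five tins and the red, turquoise and purple cans measured within 0.2 mm of where they started.
- **Disagreements:** with the cans in the gripper, the scene camera put the feet up to about 3 mm (6 mm in one reading) off from the arm's own reading. That is near the calibration error. One mid-task top-camera measurement failed because the arm hid the tub; the final one worked.

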